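# Make the hydraulic foot pump ready to carry

## Task

Make the hydraulic foot pump ready to be carried out: put its dipstick back down the filler neck, pushed fully home, and press the pump's pedal down to its stop so that the spring catch snaps over the bar at its toe and keeps it down. Press firmly but never stamp on the pump, and leave the other tools on the bench where they are.

Things in the scene. Friction and masses are not known exactly. Their poses are not given: they have to be found in the camera images.
- pump: Hydraulic foot pump of plain grey and dark steel, fixed (heavy). Origin on the bench; x runs along it from the pedal's toe (-x) to the oil tank, y left, z up. In this frame, mm: base plate x -185 to 155, y -85 to 85, top at z 14; box-shaped tank x 45 to 150, y -75 to 75, top at z 100. The robot may press on it with up to 60 N.
- pump_hinge (a point): Middle of the pedal's hinge axis, fixed on the pump: pump frame x 25, y 0, z 75 mm; the axis is y. Felt in the middle of the tread, spring and oil resist with 7 N at the top to 13 N at the bottom, 4 N more at 40 mm/s. Pushing the catch aside, 0.13 to 0.06 rad before the stop, takes up to 21 N, then it gives way: not yet the stop. Let go unlatched, it rises in 1 s.
- pump_pedal (a joint): Pedal angle in rad: 0 raised (sloping up 0.42 rad to its toe), grows as pressed, 0.42 level. The catch bracket is bolted on in slots, at a height that differs from pump to pump, so the pedal latches somewhere from 0.43 to 0.49 and meets rubber stops 0.015 further on (12 N more per mm at the tread): this must be felt. Let go after that, it stays at 0.43 to 0.49.
- toe_bar (a point): Middle of the round steel bar, 10 mm thick, across the pedal's toe, 180 mm from the hinge axis; moves with the pedal. At the bottom it pushes the sprung catch aside and snaps under its nose. The catch is a steel hook 22 mm wide at pump y 0, from pump x -135 to -192 and up to z 98 mm (give or take 5), the nose 73 mm over the bench: keep the fingers off it.
- pedal_tread (a point): Centre of the upper face of the pedal's black rubber tread (86 mm long, 80 mm wide), 115 mm from the hinge axis and 10 mm above the line from axis to toe bar; it moves with the pedal. x points up the pedal to its hinge, z out of the tread.
- filler_mouth (a point): Centre of the mouth of the steel filler neck, an upright tube on top of the oil tank; pump frame x 95, y 35, z 125 mm. Bore 11 mm, flared to about 18 mm at the mouth, rim 28 mm across, 105 mm deep. Inside, from 40 to 65 mm below the mouth, a spring seal presses on the dipstick, so the last 55 mm need a push of about 3 to 6 N.
- dipstick: Dipstick: steel rod 7 mm thick with a round end, 95 mm long below a round steel collar (32 mm across, 8 mm thick), topped by a black round grip (24 mm across, 8 to 50 mm above the origin). Origin: centre of the collar's underside; z up to the grip. It stands in one of the block's holes, leaning slightly, origin 105 mm over the bench. Home, the collar lies on the filler mouth, origin at its centre.
- bench_block: Wooden block 200 x 70 x 60 mm, fixed, origin under its centre, with three upright holes 9 mm wide, 50 mm deep, at x -65, 0 and 65 mm along its length.
- screwdriver: Screwdriver with a 28 mm thick wooden handle, standing in another hole of the block; top about 173 mm above the bench. Leave it.
- pin_punch: Plain dark steel pin punch, 13 mm thick, no collar, standing in another hole of the block; top about 148 mm above the bench. Leave it.
- grease_tin: Steel tin 56 mm across, 85 mm tall, standing between pump and block. Origin under its centre. Leave it.
- tape_roll: Roll of grey tape 100 mm across, 48 mm tall, lying flat. Leave it.
- hammer: Hammer 280 mm long, lying at the back. Leave it.
- wrench: Spanner 200 mm long, lying at the back. Leave it.
- c_clamp: Dark steel G-clamp, 160 x 105 mm frame, lying flat on the left. Leave it.

How it is judged:
At the end, for the whole second after the job is handed in: The pedal is held down by its catch (pedal angle over 0.41 rad, still) and the dipstick is home in the filler neck: its origin within 5 mm of the mouth's centre, upright within 0.08 rad, still (value of joint pump_pedal above 0.41 rad and velocity of joint pump_pedal below 0.02 rad/s and distance between dipstick and filler_mouth below 0.005 m and angle between dipstick's own z axis and vertical below 0.08 rad and linear speed of dipstick below 0.02 m/s); the robot touches nothing.
It fails at once if the pump was stamped on: the robot pressed on it with more than 60 N (contact force between any of the fingers, the arm and pump above 60 N).
It fails at once if another tool on the bench was moved by more than 40 mm (distance of any of screwdriver, pin_punch, grease_tin, tape_roll, hammer, wrench, c_clamp from where it was at the start of the episode above 0.04 m).
It also fails if it takes over 69 s, if anything falls off the work surface, if the arm or the gripper's body presses on something with over 40 N, if the wrist force passes 120 N, or if a joint passes its speed limit or range.

## Robot

A 7-joint arm with a two-finger parallel gripper is mounted at the origin on the work surface. World frame = base frame: x ahead of the robot, y to its left, z up, the work surface at z = 0. Lengths are in m, angles in rad, forces in N, time in s.
With the tool pointing down it reaches from about 0.4 to 0.85 m from the base axis. Payload 10.4 kg.
Tool frame: the origin (TCP) lies at the very end of the fingers, on their centre line; the grasp point (between the pads) lies 19 mm behind it; z points along the fingers, y is the direction in which the jaws open and shut (so a half turn about z gives the same grasp; the last joint's range is limited). The gripper opens to 85 mm and grips with 20 to 120 N. Pads are 22 mm wide; open, the fingers measure 114 mm over their backs; the gripper's body (76 mm by 85 mm) begins 54 mm behind the grasp point. The pads swing forward as they close: fully open they stand 13 mm farther back than shut.
Start: joints at [1.225, 0.332, -0.065, 1.46, 0.022, 1.35, -0.088], TCP at [0.198, -0.593, 0.231] pointing down, gripper open.
Joint ranges: [-2.6, 2.6], [-0.5, 2.12], [-1.47, 1.34], [0.16, 2.42], [-1.27, 4.41], [0.06, 2.06], [-2.6, 2.6]. Speed limits (rad/s): [2.22, 2.22, 2.79, 2.79, 3.14, 3.14, 3.14].

## Interface

Orientations are given as a unit quaternion [x, y, z, w].
In Python, from workcell import get_obs, camera, camera_info, hand_in gives the robot as it stands.
- The arm moves only by the tool move_arm, never from a script. Its argument "moves" is a list of rows, each a list of 3 entries, a list of its own where there are three numbers: the shift along the tool's x, y, z in units of 25 mm (1.0 is 25 mm), then the turn, a rotation vector about the tool's x, y, z in degrees, then the opening, from 0 (shut) to 1 (fully open). A call has 1 to 5 rows; each row shifts and turns the commanded pose from where the row before left it, along the tool's axes as they then stand; what a row does not reach is not made up. A row lasts 1/8 s, in which the tool goes at most 62.5 mm and 10.7 degrees, less where a joint would pass 70% of its speed; a pose out of reach is approached as far as the arm can. A call is refused whole if a number of a shift passes 1 or a number of a turn 10.7, either way. A call with a gripper value outside its range is refused whole. The fingers move at their own pace and stop on an object; "squeeze" is the grip in N (left out, the last holds). Time passes only in rows, so rows that do not move let the fingers close. It gives the time, the measured TCP pose, the force and the opening at its end, in the units of the state.
- get_obs(): the state, without advancing time (a new reading comes with each control period).
- camera(name): name is "scene" or "top" or "wrist"; returns the picture (400x640x3 uint8, red, green, blue); there is no depth.
- camera_info(name): a dict with "fx", "fy", "cx", "cy" (pixels), "origin" and "rotation" of the camera in the world. Camera axes: x right, y down, z forward; pixel columns grow to the right and rows downward; lengths in m; the calibration is good to about 2 mm. A picture is of the moment at which its call begins: read the wrist's pose just before it. camera_info takes no time and is no camera call; for the wrist camera it gives the pose at the moment of the call.
- hand_in(): hands the job in, once; it reports no verdict.
The state is a dict: "clock": time; "joint_pos": joint angles; "joint_velocities": joint speeds; "tau": joint torques, N m; "position": TCP position; "ee_rot": TCP orientation; "ft_force": force on the tool from outside, world axes, zero at the start; "torque": the same for the moment, N m; "grip_width": opening from 0.0 (shut) to 1.0 (fully open).
Only numpy, scipy, OpenCV 4.12 (cv2) and the standard library are available. Lean on these libraries where they do the work, as an engineer would, in place of code of your own. Each camera call takes 0.05 s, during which the arm holds its last target. There are 200 camera calls.

## Working session

There is one attempt and no reset: what is moved stays moved. The work goes in short steps, Python scripts to look and compute and a tool call to move; the robot and the scene stay as the last step left them, time stands still between calls to the robot, and variables do not carry over. Pictures are saved under pics/ and viewed, about 8 in all and at most 12, crops included, and the job is handed in when it is done.

Besides the shell and the picture viewer there is one more tool, called as name([rows], argument=value, ...), one row to a line, values as JSON. move_arm: Moves the arm, as the interface text tells. Its arguments: {"type":"object","properties":{"moves":{"type":"array","items":{"type":"array"}},"squeeze":{"type":"number"}},"required":["moves"]}

```bash
mkdir -p pics; ls; python3 - <<'E'
from workcell import *
import cv2
print(get_obs())
for n in("scene","top"):
    cv2.imwrite(f"pics/{n}0.png",camera(n)[:,:,::-1]); print(n,camera_info(n))
print(camera_info("wrist"))
E
```

```text
pics
{'clock': 0.0, 'joint_pos': array([ 1.22542944,  0.33284051, -0.06472209,  1.46093832,  0.02159085,
        1.34987501, -0.08851244]), 'joint_velocities': array([ 7.09099776e-05, -1.71493958e-04, -1.30949446e-03,  1.12758452e-03,
        1.46589568e-03, -9.56209193e-04,  7.16569834e-04]), 'tau': array([-1.08204618e-03, -6.25455880e+01,  4.83110652e-02, -3.91613674e+01,
        1.60372298e-02,  9.80706769e-03, -2.19768327e-05]), 'position': array([ 0.19813983, -0.59237513,  0.23053699]), 'ee_rot': array([ 9.87003503e-01,  1.60697291e-01, -1.32897990e-04, -6.69949559e-04]), 'ft_force': array([ 0.28293513, -0.05476076, -0.21601461]), 'torque': array([ 0.00246499, -0.04332709, -0.01951409]), 'grip_width': 0.9968239719637173}
scene {'fx': 396.54079479913474, 'fy': 396.54079479913474, 'cx': 322.2413889180269, 'cy': 194.24226983227183, 'origin': array([1.00316593, 0.60264507, 0.84724445]), 'rotation': array([ 0.29438781,  0.87220242, -0.37327927, -0.1151579 ])}
top {'fx': 494.99211317029284, 'fy': 494.99211317029284, 'cx': 320.5929638347613, 'cy': 197.08728292109495, 'origin': array([ 0.45625932, -0.01140263,  1.49642275]), 'rotation': array([ 0.71513962, -0.69723384,  0.03072148, -0.03868451])}
{'fx': 321.18048302863576, 'fy': 321.18048302863576, 'cx': 315.01041742281967, 'cy': 194.55493967670415, 'origin': array([ 0.26437875, -0.57048108,  0.37275155]), 'rotation': array([ 0.804041  , -0.57815253, -0.08148103,  0.11233239])}
```

View pics/top0.png

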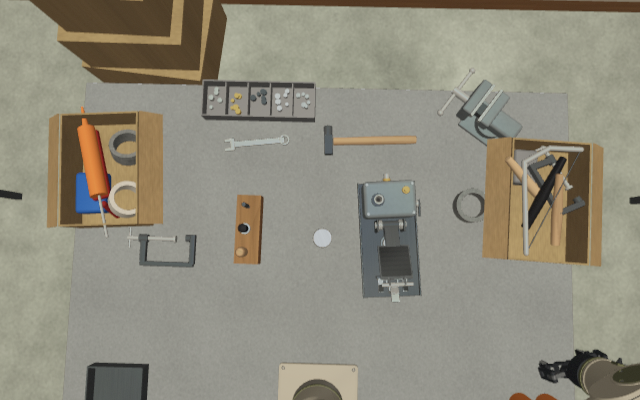

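View pics/scene0.png

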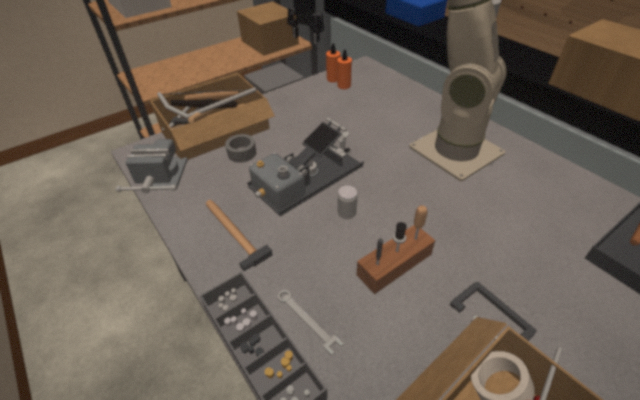

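Top view: image up = +x, left = +y. The pump has its toe towards the robot (379,199 = filler neck, tread ≈395,261). The dipstick's black grip is in the middle hole at (244,228), with the screwdriver (241,252) and punch (246,205) either side. I'll make enlarged crops and the projection helpers.

```bash
cat > h.py <<'E'
from workcell import *
import numpy as np, cv2
from scipy.spatial.transform import Rotation as R
def at(name,u,v,z,ci=None):
    c=ci or camera_info(name)
    d=R.from_quat(c['rotation']).apply([(u-c['cx'])/c['fx'],(v-c['cy'])/c['fy'],1])
    return c['origin']+d*(z-c['origin'][2])/d[2]
def proj(name,p,ci=None):
    c=ci or camera_info(name)
    q=R.from_quat(c['rotation']).inv().apply(np.asarray(p)-c['origin'])
    return np.array([c['fx']*q[...,0]/q[...,2]+c['cx'],c['fy']*q[...,1]/q[...,2]+c['cy']]).T
E
python3 - <<'E'
from h import *
im=cv2.imread('pics/top0.png')
a=cv2.resize(im[180:310,345:435],None,fx=4.5,fy=4.5,interpolation=2)
b=cv2.resize(im[180:310,215:285],None,fx=4.5,fy=4.5,interpolation=2)
cv2.imwrite('pics/crop.png',np.hstack([a,b]))
for n,u,v,z in[('filler',379,199,.125),('grip',244,228,.155),('screw',241,252,.173),('punch',246,205,.148),('base TL',359,184,.014),('BL',363,297,.014),('BR',421,294,.014),('blockTL',238,195,.06),('blockTR',262,195,.06),('BL',235,263,.06),('BR',260,263,.06),('tin',322,238,.085)]:
    print(n,at('top',u,v,z).round(4))
E
```

```text
filler [ 0.5899 -0.1566  0.125 ]
grip [0.4989 0.2108 0.155 ]
screw [0.4343 0.2132 0.173 ]
punch [0.5621 0.2091 0.148 ]
base TL [ 0.6446 -0.1075  0.014 ]
BL [ 0.3093 -0.1254  0.014 ]
BR [ 0.3226 -0.296   0.014 ]
blockTL [0.5977 0.2481 0.06  ]
blockTR [0.5994 0.1779 0.06  ]
BL [0.4005 0.2484 0.06  ]
BR [0.4024 0.1763 0.06  ]
tin [ 0.4784 -0.0007  0.085 ]
```

View pics/crop.png

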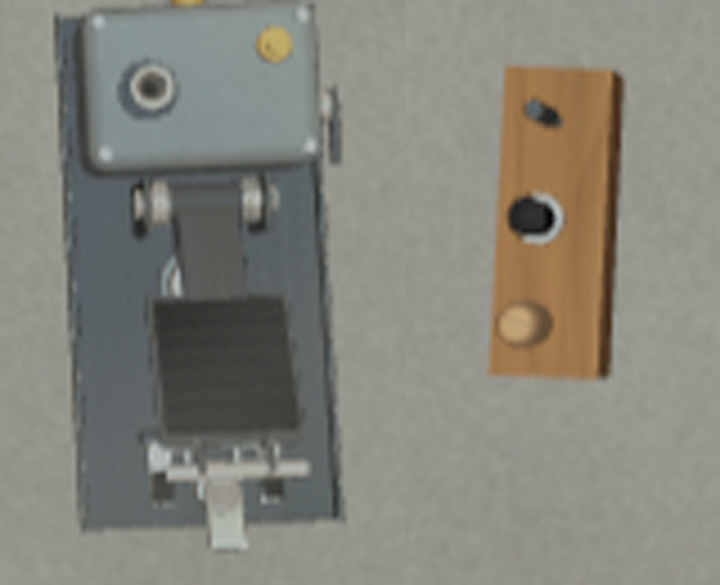

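Crop: filler mouth at top-pixel (379.0,199.3), grip top (242.8,227.8), collar (245.7,228.4). The catch and toe bar are at the bottom, and the sizes match the given ones (base ≈171 mm wide, holes ≈65 mm apart). I'll press the pedal first because it is nearest.

```bash
python3 - <<'E'
from h import *
px=lambda x,y:(345+x/4.5,180+y/4.5)
# known pump-frame points vs. pixels: fit x,y,yaw
pts=[((-185,85,14),(82,530)),((-185,-85,14),(341,520)),((155,85,14),(57,15)),((95,35,125),(153,87)),
 ((150,75,100),(85,12)),((150,-75,100),(315,6)),((45,75,100),(88,170)),((45,-75,100),(318,160))]
from scipy.optimize import least_squares
P=np.array([p for p,_ in pts])/1e3; U=np.array([px(*u) for _,u in pts]); ci=camera_info('top')
w=lambda s,P:R.from_euler('z',s[2]).apply(P)+[s[0],s[1],0]
f=lambda s:(proj('top',w(s,P),ci)-U).ravel()
r=least_squares(f,[.5,-.2,.06],loss='soft_l1'); s=r.x; print(s.round(4)); print(r.fun.reshape(-1,2).round(1).tolist())
for a in(0,.2,.42,.46):
    b=.42-a; print(a,'tread',w(s,np.array([[.025-.115*np.cos(b)+.010*np.sin(b),0,.075+.115*np.sin(b)+.010*np.cos(b)]])).round(4))
print('filler',w(s,np.array([[.095,.035,.125]])))
print('grip top',at('top',242.8,227.8,.155),'collar top',at('top',245.7,228.4,.113))
E
```

```text
[ 0.4966 -0.1976  0.0676]
[[-0.3, 0.3], [-0.1, 0.1], [-0.4, 0.3], [-0.1, -0.0], [-1.1, -1.2], [0.6, -2.1], [0.1, 0.6], [2.2, 0.6]]
0 tread [[ 0.4208 -0.2028  0.131 ]]
0.2 tread [[ 0.4117 -0.2034  0.1099]]
0.42 tread [[ 0.4068 -0.2037  0.085 ]]
0.46 tread [[ 0.4065 -0.2037  0.0804]]
filler [[ 0.58898415 -0.15630975  0.125     ]]
grip top [0.49932801 0.21411085 0.155     ] collar top [0.4992095  0.21298547 0.113     ]
```

move_arm([
  [[0,0,-0.4],[0,0,9.25],0],
  [[0,0,0],[0,0,9.25],0],
], squeeze=40)

```text
clock: 0.35
position: [0.1983, -0.5928, 0.2416]
ee_rot: [1.0, -0.003, 0.0, 0.0]
ft_force: [0.5, -0.4, -0.0]
grip_width: 0.606
```

move_arm([
  [[0.535,-0.975,0],[0,0,0],0],
  [[0.535,-0.975,0],[0,0,0],0],
  [[0.535,-0.975,0],[0,0,0],0],
  [[0.535,-0.975,0],[0,0,0],0],
  [[0.535,-0.975,0],[0,0,0],0],
])

```text
clock: 0.98
position: [0.2655, -0.4698, 0.241]
ee_rot: [1.0, 0.0, -0.0, -0.0]
ft_force: [0.9, 0.2, 1.0]
grip_width: 0.002
```

move_arm([
  [[0.535,-0.975,0],[0,0,0],0],
  [[0.535,-0.975,0],[0,0,0],0],
  [[0.535,-0.975,0],[0,0,0],0],
  [[0.535,-0.975,0],[0,0,0],0],
  [[0.535,-0.975,0],[0,0,0],0],
])

```text
clock: 1.6
position: [0.3323, -0.348, 0.241]
ee_rot: [1.0, -0.0, -0.0, -0.0]
ft_force: [-0.6, -0.7, -0.3]
grip_width: -0.005
```

move_arm([
  [[0.535,-0.975,0],[0,0,0],0],
  [[0.535,-0.975,0],[0,0,0],0],
  [[0.535,-0.975,0],[0,0,0],0],
  [[0.535,-0.975,0],[0,0,0],0],
  [[0.535,-0.975,0],[0,0,0],0],
])

```text
clock: 2.22
position: [0.3991, -0.2262, 0.2411]
ee_rot: [1.0, -0.0, -0.0, -0.0]
ft_force: [0.4, 0.4, -0.4]
grip_width: 0.002
```

move_arm([
  [[0.535,-0.975,0.5],[0,0,0],0],
  [[0,0,0.9],[0,0,0],0],
  [[0,0,0.9],[0,0,0],0],
  [[0,0,0],[0,0,0],0],
])

```text
clock: 2.72
position: [0.4112, -0.2023, 0.1824]
ee_rot: [1.0, -0.0, -0.001, -0.001]
ft_force: [0.2, 0.3, 0.8]
grip_width: 0.0
```

move_arm([
  [[0,0,0.8],[0,0,0],0],
  [[0,0,0.6],[0,0,0],0],
  [[0,0,0.2],[0,0,0],0],
  [[0,0,0.2],[0,0,0],0],
  [[0,0,0.2],[0,0,0],0],
])

```text
clock: 3.35
position: [0.4131, -0.2032, 0.135]
ee_rot: [1.0, -0.0, 0.001, 0.001]
ft_force: [-3.4, 1.3, 11.0]
grip_width: 0.001
```

move_arm([
  [[0,0,0.2],[0,0,0],0],
  [[0,0,0.2],[0,0,0],0],
  [[0,0,0.2],[0,0,0],0],
  [[0,0,0.2],[0,0,0],0],
])

```text
clock: 3.85
position: [0.413, -0.2037, 0.1154]
ee_rot: [1.0, -0.0, 0.001, 0.001]
ft_force: [-5.6, 0.3, 13.7]
grip_width: 0.002
```

move_arm([
  [[0,0,0.2],[0,0,0],0],
  [[-0.05,0,0.2],[0,0,0],0],
  [[-0.05,0,0.2],[0,0,0],0],
  [[-0.05,0,0.1],[0,0,0],0],
])

```text
clock: 4.35
position: [0.4097, -0.2039, 0.0979]
ee_rot: [1.0, -0.0, 0.001, 0.001]
ft_force: [-1.1, -1.2, 11.9]
grip_width: 0.004
```

move_arm([
  [[0,0,0.1],[0,0,0],0],
  [[0,0,0.1],[0,0,0],0],
  [[0,0,0.05],[0,0,0],0],
])

```text
clock: 4.72
position: [0.4089, -0.204, 0.0919]
ee_rot: [1.0, -0.0, 0.0, 0.001]
ft_force: [-9.9, 0.0, 20.5]
grip_width: -0.002
```

move_arm([
  [[0,0,0.05],[0,0,0],0],
  [[0,0,0.05],[0,0,0],0],
])

```text
clock: 4.97
position: [0.4086, -0.204, 0.0895]
ee_rot: [1.0, -0.001, -0.0, 0.001]
ft_force: [-10.0, 0.2, 21.5]
grip_width: -0.0
```

move_arm([
  [[0,0,0.05],[0,0,0],0],
  [[0,0,0.05],[0,0,0],0],
])

```text
clock: 5.22
position: [0.4082, -0.204, 0.0865]
ee_rot: [1.0, -0.001, -0.0, 0.001]
ft_force: [-8.0, -1.0, 16.8]
grip_width: 0.003
```

move_arm([
  [[0,0,0.05],[0,0,0],0],
  [[0,0,0.05],[0,0,0],0],
])

```text
clock: 5.48
position: [0.408, -0.204, 0.0838]
ee_rot: [1.0, -0.001, -0.0, 0.001]
ft_force: [-8.9, -1.4, 14.8]
grip_width: 0.003
```

move_arm([
  [[0,0,0.05],[0,0,0],0],
])

```text
clock: 5.6
position: [0.4079, -0.204, 0.0824]
ee_rot: [1.0, -0.001, -0.001, 0.001]
ft_force: [-8.9, -0.2, 14.5]
grip_width: 0.001
```

move_arm([
  [[0,0,0.05],[0,0,0],0],
])

```text
clock: 5.72
position: [0.4078, -0.204, 0.0812]
ee_rot: [1.0, -0.001, -0.001, 0.001]
ft_force: [-10.4, -0.1, 18.2]
grip_width: -0.004
```

move_arm([
  [[0,0,0.04],[0,0,0],0],
])

```text
clock: 5.85
position: [0.4078, -0.2041, 0.0806]
ee_rot: [1.0, -0.001, -0.001, 0.001]
ft_force: [-13.9, 0.0, 25.2]
grip_width: 0.003
```

move_arm([
  [[0,0,0.03],[0,0,0],0],
])

```text
clock: 5.98
position: [0.4078, -0.2041, 0.0802]
ee_rot: [1.0, -0.001, -0.001, 0.001]
ft_force: [-16.1, 1.0, 29.9]
grip_width: -0.001
```

move_arm([
  [[0,0,0.03],[0,0,0],0],
  [[0,0,0],[0,0,0],0],
])

```text
clock: 6.22
position: [0.4078, -0.2041, 0.0798]
ee_rot: [1.0, -0.001, -0.001, 0.001]
ft_force: [-17.5, 1.3, 31.8]
grip_width: -0.002
```

move_arm([
  [[0,0,-0.1],[0,0,0],0],
  [[0,0,-0.1],[0,0,0],0],
  [[0,0,-0.1],[0,0,0],0],
])

```text
clock: 6.6
position: [0.4089, -0.203, 0.0856]
ee_rot: [1.0, -0.0, 0.0, 0.0]
ft_force: [-0.1, 0.1, 0.1]
grip_width: 0.004
```

move_arm([
  [[0,0,-1],[0,0,0],0.2],
  [[0,0,-1],[0,0,0],0.4],
  [[0,-0.5,-1],[0,0,0],0.6],
  [[0.2,-1,-1],[0,0,0],0.9],
  [[0.2,-1,-1],[0,0,0],0.9],
])

```text
clock: 7.22
position: [0.4188, -0.1394, 0.2111]
ee_rot: [1.0, -0.0, 0.0, 0.0]
ft_force: [0.7, -0.6, -0.7]
grip_width: 0.899
```

move_arm([
  [[0.2,-1,-1],[0,0,0],0.9],
  [[0.2,-1,-0.4],[0,0,0],0.9],
  [[0.2,-1,0],[0,0,0],0.9],
  [[0.2,-1,0],[0,0,0],0.9],
  [[0.2,-1,0],[0,0,0],0.9],
])

```text
clock: 7.85
position: [0.4439, -0.0142, 0.2453]
ee_rot: [1.0, 0.0, 0.0, 0.0]
ft_force: [1.5, 1.0, -0.3]
grip_width: 0.902
```

move_arm([
  [[0.3,-1,0],[0,0,0],0.9],
  [[0.3,-1,0],[0,0,0],0.9],
  [[0.3,-1,0],[0,0,0],0.9],
  [[0.3,-1,0],[0,0,0],0.9],
  [[0.3,-1,0],[0,0,0],0.9],
])

```text
clock: 8.48
position: [0.4814, 0.1108, 0.2452]
ee_rot: [1.0, 0.0, 0.0, -0.0]
ft_force: [0.8, -0.1, -0.3]
grip_width: 0.902
```

move_arm([
  [[0.3,-1,0],[0,0,0],0.9],
  [[0.3,-1,0],[0,0,0],0.9],
  [[0,-1,0],[0,0,0],0.9],
  [[0,-0.2,0],[0,0,0],0.9],
  [[0,0,0],[0,0,0],0.9],
])

```text
clock: 9.1
position: [0.4961, 0.1894, 0.245]
ee_rot: [1.0, 0.0, -0.0, 0.0]
ft_force: [-0.1, -0.4, 0.4]
grip_width: 0.901
```

```bash
python3 - <<'E'
from h import *
print(get_obs()['position'])
c=camera_info('wrist'); w=camera('wrist')[:,:,::-1].copy(); t=camera('top')[:,:,::-1]
print(proj('wrist',[[.4993,.2140,.155],[.4992,.2130,.113]],c), c)
import pickle; pickle.dump(c,open('c1.pkl','wb'))
crop=cv2.resize(t[180:310,345:435],(277,400),interpolation=2)
cv2.imwrite('pics/w1.png',w); cv2.imwrite('pics/w1c.png',np.hstack([w[:,100:540],crop]))
E
```

```text
[0.49611482 0.18937067 0.2449907 ]
[[282.0591428  194.83223707]
 [287.91556836 181.75087885]] {'fx': 321.18048302863576, 'fy': 321.18048302863576, 'cx': 315.01041742281967, 'cy': 194.55493967670415, 'origin': array([0.56591104, 0.1893306 , 0.38714747]), 'rotation': array([ 0.70066965, -0.69985935, -0.098028  ,  0.09823157])}
```

View pics/w1c.png

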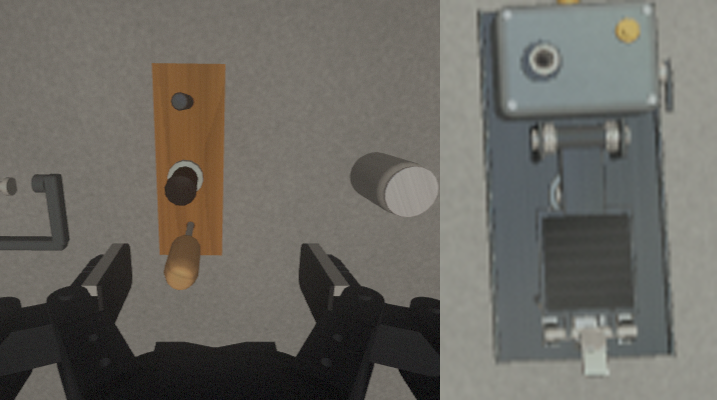

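Wrist picture: grip top at ≈(281,190), collar ≈(285,178). That is about 3 px from the prediction, so the dipstick is at ≈(0.501,0.215). The pedal stays down level under its catch. Now grasping.

move_arm([
  [[0.2,-1,0.6],[0,0,0],0.9],
  [[0,-0.02,1],[0,0,0],0.9],
  [[0,0,1],[0,0,0],0.9],
  [[0,0,1],[0,0,0],0.9],
  [[0,0,1],[0,0,0],0.9],
])

```text
clock: 9.82
position: [0.5015, 0.2139, 0.1293]
ee_rot: [1.0, -0.001, 0.0, 0.0]
ft_force: [-0.3, 0.1, 0.5]
grip_width: 0.898
```

move_arm([
  [[0,0,0.48],[0,0,0],0.9],
  [[0,0,0],[0,0,0],0.4],
  [[0,0,0],[0,0,0],0],
  [[0,0,0],[0,0,0],0],
  [[0,0,0],[0,0,0],0],
], squeeze=50)

```text
clock: 10.45
position: [0.5017, 0.2151, 0.1188]
ee_rot: [1.0, -0.0, 0.001, 0.0]
ft_force: [-0.1, -1.1, 4.8]
grip_width: 0.267
```

move_arm([
  [[0,0,-0.4],[0,0,0],0],
  [[0,0,-1],[0,0,0],0],
  [[0,0,-1],[0,0,0],0],
  [[0,0,-1],[0,0,0],0],
  [[0,0,-1],[0,0,0],0],
])

```text
clock: 11.08
position: [0.5009, 0.2154, 0.2294]
ee_rot: [1.0, 0.0, 0.0, -0.0]
ft_force: [0.1, 0.2, -1.2]
grip_width: 0.269
```

move_arm([
  [[0.25,1,-1],[0,0,0],0],
  [[0.25,1,-1],[0,0,0],0],
  [[0.25,1,0],[0,0,0],0],
  [[0.25,1,0],[0,0,0],0],
  [[0.25,1,0],[0,0,0],0],
])

```text
clock: 11.7
position: [0.5323, 0.0897, 0.2787]
ee_rot: [1.0, 0.0, 0.0, -0.0]
ft_force: [0.7, 0.6, -0.4]
grip_width: 0.267
```

move_arm([
  [[0.25,1,0],[0,0,0],0],
  [[0.25,1,0],[0,0,0],0],
  [[0.25,1,0],[0,0,0],0],
  [[0.25,1,0],[0,0,0],0],
  [[0.25,1,0],[0,0,0],0],
])

```text
clock: 12.32
position: [0.5636, -0.0353, 0.2786]
ee_rot: [1.0, 0.0, 0.0, -0.0]
ft_force: [-0.6, -0.3, -1.0]
grip_width: 0.263
```

move_arm([
  [[0.25,1,0],[0,0,0],0],
  [[0.25,1,0],[0,0,0],0],
  [[0.25,0.9,0],[0,0,0],0],
  [[0.25,0.9,0],[0,0,0],0],
  [[0,0,0],[0,0,0],0],
])

```text
clock: 12.95
position: [0.5887, -0.1321, 0.2777]
ee_rot: [1.0, -0.002, -0.0, 0.0]
ft_force: [-0.1, 0.3, -0.3]
grip_width: 0.268
```

```bash
python3 - <<'E'
from h import *
o=get_obs(); print(o['position'],o['ft_force'],o['grip_width'])
c=camera_info('wrist'); w=camera('wrist')[:,:,::-1].copy(); s=camera('scene')[:,:,::-1]
p=o['position']; 
print('tip if straight',proj('wrist',[p+[0,0,-.108],p+[0,0,-.01]],c),'mouth',proj('wrist',[.589,-.1563,.125],c))
print('scene tip',proj('scene',[p+[0,0,-.108],p+[0,0,-.01],[.589,-.1563,.125]]))
cv2.imwrite('pics/w2.png',w); cv2.imwrite('pics/s2.png',s)
cv2.imwrite('pics/v2.png',np.hstack([cv2.resize(w[100:300,220:420],(400,400)),cv2.resize(s[60:220,220:380],(400,400),interpolation=2)]))
E
```

```text
[ 0.58869241 -0.13209765  0.27768997] [-0.08337468  0.2773459  -0.30188588] 0.2678361161854895
tip if straight [[314.85561374 192.44189639]
 [314.76347053 243.60825139]] mouth [340.57078207 179.31753954]
scene tip [[286.77362703 159.99993953]
 [283.64195679 129.8988896 ]
 [283.27080752 168.1124311 ]]
```

View pics/v2.png

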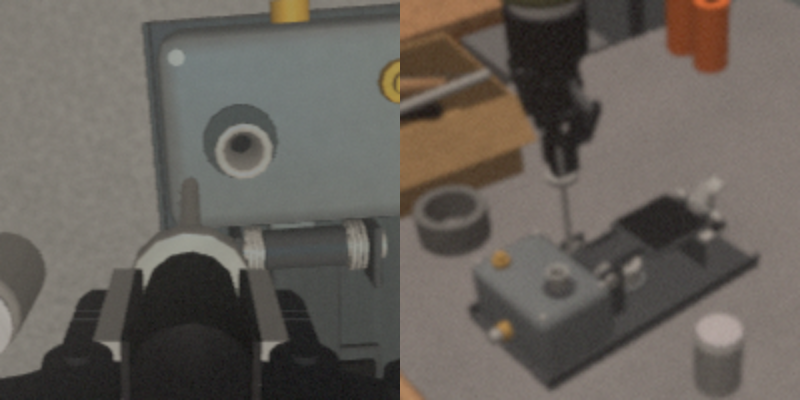

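Tip at wrist pixel (314,190), as predicted for a straight rod. The mouth is at (341.5,176), and after removing the shared offset it lies at ≈(0.590,-0.157). Moving over it and lowering to just above the mouth.

move_arm([
  [[0.06,1,0],[0,0,0],0],
  [[0,0,0.7],[0,0,0],0],
  [[0,0,0.7],[0,0,0],0],
  [[0,0,0],[0,0,0],0],
])

```text
clock: 13.55
position: [0.5891, -0.1534, 0.241]
ee_rot: [1.0, 0.001, -0.002, -0.001]
ft_force: [-0.3, -0.7, -0.5]
grip_width: 0.265
```

```bash
python3 - <<'E'
from h import *
o=get_obs(); print(o['position'],o['ft_force'])
w=camera('wrist')[:,:,::-1]; s=camera('scene')[:,:,::-1]
cv2.imwrite('pics/v3.png',np.hstack([cv2.resize(w[120:260,245:385],(500,500)),cv2.resize(s[125:205,260:308],(300,500),interpolation=2)]))
E
```

```text
[ 0.58913219 -0.15337931  0.24099202] [-0.31378348 -0.6767885  -0.52503293]
```

View pics/v3.png

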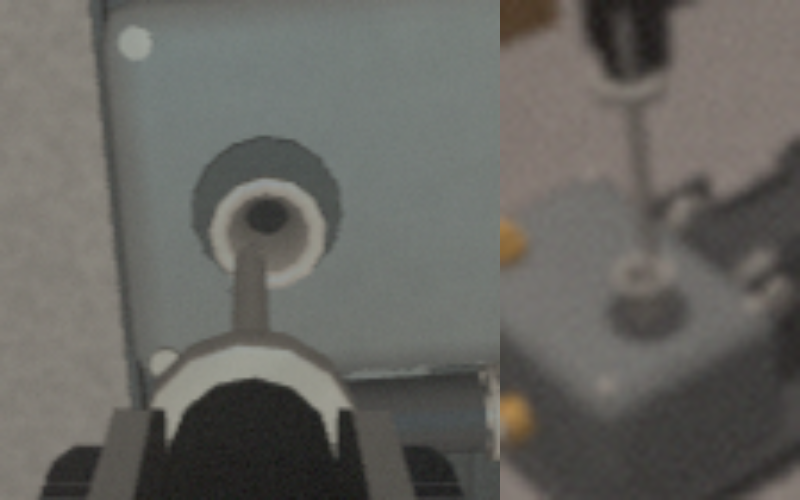

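Tip at crop (252,243) and mouth centre at (267,232): the tip is ~3.7 mm short in -y, and x is good once the height is allowed for. Correcting, then lowering.

move_arm([
  [[0,0.15,0],[0,0,0],0],
  [[0,0,0],[0,0,0],0],
  [[0,0,0.3],[0,0,0],0],
  [[0,0,0.3],[0,0,0],0],
  [[0,0,0],[0,0,0],0],
])

```text
clock: 14.28
position: [0.5896, -0.1584, 0.227]
ee_rot: [1.0, -0.0, -0.001, -0.0]
ft_force: [-0.2, -0.3, -1.1]
grip_width: 0.266
```

move_arm([
  [[0,0,0.4],[0,0,0],0],
  [[0,0,0.4],[0,0,0],0],
  [[0,0,0],[0,0,0],0],
])

```text
clock: 14.65
position: [0.5898, -0.1584, 0.207]
ee_rot: [1.0, 0.0, -0.0, -0.0]
ft_force: [0.7, -0.3, -1.7]
grip_width: 0.264
```

move_arm([
  [[0,-0.03,0.3],[0,0,0],0],
  [[0,0,0.3],[0,0,0],0],
  [[0,0,0.3],[0,0,0],0],
  [[0,0,0.3],[0,0,0],0],
  [[0,0,0],[0,0,0],0],
])

```text
clock: 15.28
position: [0.5899, -0.1574, 0.1773]
ee_rot: [1.0, 0.0, -0.0, -0.0]
ft_force: [1.3, -0.6, -2.7]
grip_width: 0.263
```

move_arm([
  [[0,0,0.3],[0,0,0],0],
  [[0,0,0.3],[0,0,0],0],
  [[0,0,0.3],[0,0,0],0],
  [[0,0,0.3],[0,0,0],0],
  [[0,0,0],[0,0,0],0],
])

```text
clock: 15.9
position: [0.5899, -0.1576, 0.147]
ee_rot: [1.0, 0.0, -0.0, -0.0]
ft_force: [2.3, 3.3, -4.2]
grip_width: 0.269
```

move_arm([
  [[0,0,0.1],[0,0,0],0],
  [[0,0,0.1],[0,0,0],0],
])

```text
clock: 16.15
position: [0.5902, -0.1578, 0.1433]
ee_rot: [1.0, -0.0, 0.0, 0.0]
ft_force: [0.8, 3.2, 1.4]
grip_width: 0.269
```

move_arm([
  [[0,0,0.08],[0,0,0],0],
])

```text
clock: 16.27
position: [0.5901, -0.1578, 0.1411]
ee_rot: [1.0, -0.0, 0.0, 0.0]
ft_force: [0.3, 2.7, 1.3]
grip_width: 0.27
```

move_arm([
  [[0,0,0.06],[0,0,0],0],
])

```text
clock: 16.4
position: [0.5901, -0.1578, 0.1396]
ee_rot: [1.0, -0.0, 0.0, 0.0]
ft_force: [0.2, 3.6, 1.1]
grip_width: 0.265
```

move_arm([
  [[0,0,0.04],[0,0,0],0],
])

```text
clock: 16.52
position: [0.5902, -0.1578, 0.1393]
ee_rot: [1.0, -0.0, 0.0, 0.0]
ft_force: [-4.5, 3.4, 13.9]
grip_width: 0.266
```

move_arm([
  [[0,0,0.04],[0,0,0],0],
  [[0,0,0],[0,0,0],0],
])

```text
clock: 16.77
position: [0.5903, -0.1578, 0.1393]
ee_rot: [1.0, -0.0, 0.0, 0.0]
ft_force: [-6.5, 4.1, 14.6]
grip_width: 0.266
```

```bash
python3 - <<'E'
from h import *
o=get_obs(); print(o['position'],o['ft_force'])
w=camera('wrist')[:,:,::-1]; s=camera('scene')[:,:,::-1]
cv2.imwrite('pics/v4.png',np.hstack([cv2.resize(w[100:300,215:415],(400,400)),cv2.resize(s[100:220,230:350],(400,400),interpolation=2)]))
E
```

```text
[ 0.59026357 -0.15778931  0.13929578] [-6.53337481  4.06355059 14.6366768 ]
```

View pics/v4.png

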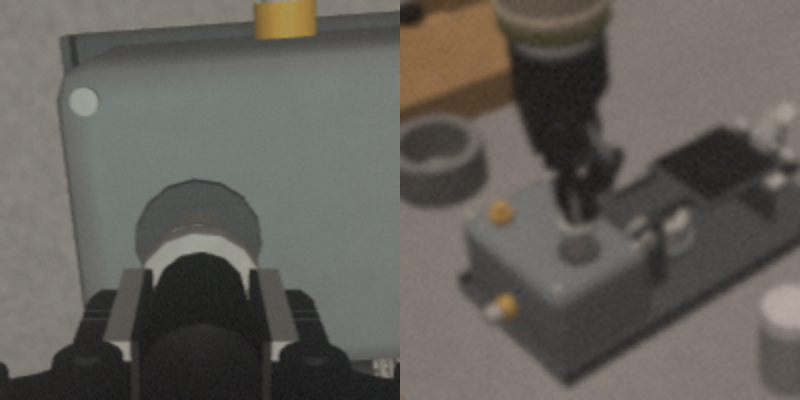

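The collar sits on the rim, and the contact height matches (TCP 0.139 against 0.1385 expected). Releasing and rising.

move_arm([
  [[0,0,-0.02],[0,0,0],0.4],
  [[0,0,0],[0,0,0],0.8],
  [[0,0,0],[0,0,0],0.8],
  [[0,0,-0.4],[0,0,0],0.8],
  [[0,0,-1],[0,0,0],0.8],
])

```text
clock: 17.5
position: [0.5894, -0.1578, 0.173]
ee_rot: [1.0, -0.0, -0.001, -0.0]
ft_force: [0.3, -0.3, -0.4]
grip_width: 0.8
```

move_arm([
  [[0,0,-1],[0,0,0],0.8],
  [[0,0,-1],[0,0,0],0.8],
  [[-0.5,0,-1],[0,0,0],0.8],
  [[-0.5,0,0],[0,0,0],0.8],
  [[0,0,0],[0,0,0],0.8],
])

```text
clock: 18.12
position: [0.5642, -0.1581, 0.2479]
ee_rot: [1.0, -0.0, -0.0, 0.0]
ft_force: [0.3, 0.3, -0.6]
grip_width: 0.801
```

```bash
python3 - <<'E'
from h import *
o=get_obs(); print(o['clock'],o['position'],o['ft_force'])
c=camera_info('wrist'); w=camera('wrist')[:,:,::-1]; s=camera('scene')[:,:,::-1]
H=np.array([.5893,-.157,.125])
print('grip top home',proj('wrist',H+[0,0,.05],c),'collar',proj('wrist',H+[0,0,.008],c),'scene',proj('scene',[H+[0,0,.05],H+[0,0,.008]]))
cv2.imwrite('pics/v5.png',np.hstack([cv2.resize(w[60:310,190:440],(400,400)),cv2.resize(s[100:220,230:350],(400,400),interpolation=2)]))
E
```

```text
18.125 [ 0.56424433 -0.15807008  0.24785116] [ 0.27015036  0.30138726 -0.63421466]
grip top home [313.15141368 170.95630006] collar [313.40511902 160.32092295] scene [[281.44560231 154.04236954]
 [282.79737864 165.84940081]]
```

View pics/v5.png

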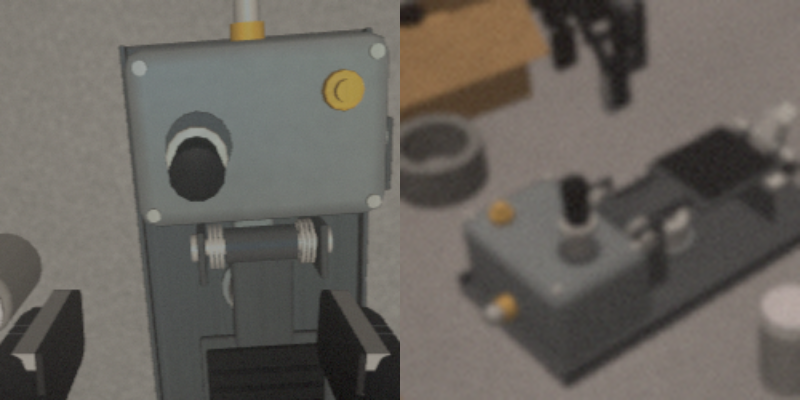

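The grip top appears in the scene camera at (281.6,154), against (281.4,154.0) predicted for home. The pedal is still level and the robot is clear, so I'm handing in.

```bash
python3 -c "
from workcell import *
print(hand_in())"
```

```text
the job is handed in; nothing more can be done
None
```

I handed the job in at about 18 s, with the pedal latched down and the dipstick home in the filler neck. No verdict is reported.

- **Pedal:** I pressed the tread slowly with closed fingers. The catch resisted at about 21 N, gave way, and the force then climbed to about 36 N in all at the stop, under the 60 N limit. After release the force fell to zero with the tread still down. The later pictures show the pedal level under its catch. The 0.41 rad could not be read directly; the tool height at the stop puts the pedal at about 0.46.
- **Dipstick:** I took it from the middle hole and pushed it into the neck until the collar met the rim at about 14 N. The tool was then at 0.139 m, against 0.1385 m expected. After release, the grip top was within 1 pixel of where a home, upright dipstick should appear in the scene camera.
- **Disagreements:**
  - The wrist camera showed points about 3 px off the prediction from the top camera, and I corrected for this relative to the rod tip.
  - The wrist force read about -4 N partway through the seal, where a push of 3 to 6 N was expected. I did not explain that.
- **Other tools:** The arm met no unexpected force near them. I did not measure their positions at the end.

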